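# Start a guest's egg: hang its holder in the boiler and wind the timer

## Robot

A 6-joint arm with a two-finger parallel gripper is mounted at the origin on a cart in front of the work surface, level with it; the furniture and walls round the work are solid. World frame = base frame: x ahead of the robot, y to its left, z up, the work surface at z = 0. Lengths are in m, angles in rad, forces in N, time in s.
With the tool pointing down it reaches from about 0.35 to 0.775 m from the base axis. Payload 7.3 kg.
Tool frame: the origin (TCP) lies at the very end of the fingers, on their centre line; the grasp point (between the pads) lies 19 mm behind it; z points along the fingers, x is the direction in which the jaws open and shut, and the axes are right-handed (so a half turn about z gives the same grasp; the last joint's range is limited). The gripper opens to 92 mm and grips with 3 to 60 N. Pads are 19 mm wide; open, the fingers measure 130 mm over their backs; the gripper's body (75 mm by 190 mm) begins 47 mm behind the grasp point.
Start: joints at [-1.486, 0.342, 1.524, -0, 1.275, -0.146], TCP at [0.12, -0.511, 0.206] pointing down, gripper open.
Joint ranges: [-2.53, 2.53], [-0.77, 2.02], [0.04, 2.7], [-1, 4.14], [0.28, 2.66], [-3.11, 3.11]. Speed limits (rad/s): [2.57, 2.57, 3.14, 3.14, 3.14, 3.14].

## Interface

Orientations are given as [roll, pitch, yaw] about the fixed x, y, z axes, in that order (R = Rz(yaw) Ry(pitch) Rx(roll)).
In Python, from cell import robot, read_camera, nets gives the robot as it stands. The module is installed in compiled form; this text tells all that it offers.
- The arm moves only by the tool carry_out, never from a script. Its arguments are lists of equal length, an entry for each row: "translation": the shift along the tool's x, y, z in m, a list of three; "turn": the turn, a rotation vector about the tool's x, y, z in rad, a list of three; "gripper": the gripper's target within -1 to 1 (shut at 1, half-way at 0, fully open at -1). A call has 1 to 10 rows; each row shifts and turns the commanded pose from where the row before left it, along the tool's axes as they then stand; what a row does not reach is not made up. A row lasts 1/10 s, in which the tool goes at most 50 mm and 8.59 degrees, less where a joint would pass 70% of its speed; a pose out of reach is approached as far as the arm can. A call with a gripper value outside its range is refused whole. The fingers move at their own pace and stop on an object; "squeeze" is the grip in N (left out, the last holds). Time passes only in rows, so rows that do not move let the fingers close. It gives the time, the measured TCP pose, the force and the opening at its end, in the units of the state.
- robot.observe(): the state, without advancing time (a new reading comes with each control period).
- read_camera(name): name is "side" or "top"; returns a dict with "img" (400x640x3 uint8, red, green, blue), "fx", "fy", "cx", "cy" (pixels), "distortion" ([k1, k2, p1, p2, k3] as OpenCV has them; the pictures are not rectified), "world_from_camera" (4x4, takes a point from camera to world coordinates). Camera axes: x right, y down, z forward; pixel columns grow to the right and rows downward; lengths in m; the calibration is good to about 2 mm. A picture is of the moment at which its call begins. There is no depth.
- robot.hand_in(): hands the job in, once; it reports no verdict.
Trained networks look in a picture, given as the dict that the camera call returned (one of the last four; its "shot" number tells which), for a name from the list of things; names that differ only in an ending like _2 or _b are one class to them, and where a whole thing is asked for, a point or a joint stands for the part that bears it (a point fixed in the world has none). Each returns a list of dicts, best first, with "score" (0 to 1); they miss things now and then, are a little off and sometimes report something else, mostly with a low value. They report only what shows in the picture. A call takes as long as a camera call.
- nets.regions_of(picture, name): "region" (400x640 bool, what is visible of it) and "pixel" ([column, row] in pixels, amid what is visible of it).
- nets.tip_of(picture, name): "pixel" ([column, row] in pixels: a listed point, or the origin of a listed thing).
The state is a dict: "time": time; "qpos": joint angles; "qvel": joint speeds; "joint_efforts": joint torques, N m; "tool_pos": TCP position; "tool_rot": TCP orientation; "contact_force": force on the tool from outside, world axes, zero at the start; "torque": the same for the moment, N m; "opening": finger opening in m.
Only numpy, scipy, OpenCV 4.12 (cv2) and the standard library are available. Lean on these libraries where they do the work, as an engineer would, in place of code of your own. Each camera call takes 0.05 s, during which the arm holds its last target. There are 200 camera calls.

## Task

Put the guest's egg on to cook: hang the wire holder that has the egg in it from the egg boiler's bar by its hook, so that the cup hangs upright in the tank with the egg still in it, and let go. The bar is clamped somewhere across the tank and its place is not measured: you can feel for it by bringing the egg in underneath until the stem touches the bar, then lower the hook onto it. Once the egg hangs, wind the spring timer beside the tank clockwise right up to its stop, which takes more than one turn of the hand; leave the empty holder, the creamer and the mug where they stand.

Things in the scene. Friction and masses are not known exactly. Their poses are not given: they have to be found in the camera images.
- holder: The wire egg holder with the egg in it, upright on the worktop left or right of the boiler; 160 mm tall. Origin: centre of its underside, z up. Steel cup 52 mm across, 34 mm high; the egg reaches 60 mm up. Two wire stems 24 mm apart (y) rise on the cup's -x side, outside the egg, bend inward 52 to 66 mm up, then stand straight at x = -10 mm and end above in the hook and the black grip.
- holder_hook (a point): Highest point inside the hook of that holder: 108 mm above its origin, over the cup's centre, axes as the holder's. The 5 mm wires come up at x = -10 mm, bend over and come down at x = +10 mm as a leg ending 17 mm below this point: the hook opens downward, 15 mm wide. A bar along y gets in from the +x side, between egg top (60 mm up) and leg end (91 mm up).
- holder_grip (a point): Point in the black grip on top of that holder, 142 mm above its origin and straight above the hook; axes as the holder's. The grip is 12 mm thick (x), 30 mm wide (y) and reaches from 114 to 159 mm above the origin.
- holder_cup (a point): Centre of the egg when it sits well in the cup of that holder, 32 mm above the holder's origin.
- egg: The loose brown egg, 43 mm across and 56 mm tall, standing in the holder's cup; origin at its centre.
- spare: The second wire egg holder, the same in every way but empty; origin and axes as the other's. It stays where it stands.
- boiler: The fixed egg boiler, steel, 180 mm (x) by 250 mm (y). Origin: centre of its underside, front to -x, z up. The open tank is its left part: inside x -82 to +82 mm, y -21 to +121 mm, floor at z 32 mm, rim at z 117 mm. On the right a housing, top at z 113 mm, carries the timer key at x -40, y -77 mm.
- tank_bar (a point): Fixed mark over the tank's middle (boiler x 0, y +50 mm) at the height of the bar's top, 158 mm up; axes as the boiler's. The round steel bar, 12 mm thick, runs along y across the whole tank, on 24 mm wide clamps over the side rims (y +-73 mm from here, up to 162 mm). Its centre line lies anywhere from 0 to 36 mm behind this mark (+x), not reported; in front of it the tank is free.
- timer (a joint): The spring timer's key, turning about the vertical: radians wound, clockwise seen from above; 0 run down, 2.7 at its stop. The spring pulls back a little but the key stays where it is let go.
- timer_grip (a point): Middle of the wing of the timer key, on its axis, 142 mm above the worktop. The wing is an upright steel plate 46 mm long (this point's x axis, which turns with the key), 11 mm thick (y), from 127 to 153 mm above the worktop; below it a 24 mm hub on the dial at 116 mm.
- creamer: Small grey jug, 58 x 85 x 68 mm, origin at the centre of its underside; a bystander.
- mug: White round mug, 94 x 119 x 58 mm, origin at the centre of its underside; a bystander.

How it is judged:
On the way, in this order (a step that is already met when the one before it is completed fails the run):
1. the holder hangs from the bar by its hook, let go, upright, with the egg in its cup (z of holder_hook in the frame of tank_bar between -0.005 and 0.005 m and x of holder_hook in the frame of tank_bar between -0.01 and 0.046 m and y of holder_hook in the frame of tank_bar between -0.05 and 0.05 m and angle between holder's own z axis and vertical below 0.2 rad and distance between egg and holder_cup below 0.012 m and linear speed of holder below 0.03 m/s and contact force between holder and the fingers below 0.2 N), for 0.3 s.
2. the timer is wound up to its stop (value of joint timer above 2.55 rad), for 0.2 s.
At the end, for the whole second after the job is handed in: The holder hangs let go and at rest on the bar inside the tank: inside of its hook within 5 mm of the height of the bar's top, within 0.2 rad of upright, the egg's centre within 12 mm of its seat in the cup; the timer is wound to at least 2.5 rad (all of step 1 and value of joint timer above 2.5 rad); the robot touches nothing.
It fails at once if the egg leaves its cup (distance between egg and holder_cup above 0.025 m).
It fails at once if the holder is tipped over by more than 45 degrees (angle between holder's own z axis and vertical above 0.8 rad).
It fails at once if the empty holder is moved or knocked over (distance of spare from where it was at the start of the episode above 0.03 m or angle between spare's own z axis and vertical above 0.4 rad).
It fails at once if the creamer or the mug is moved (distance of any of creamer, mug from where it was at the start of the episode above 0.03 m).
It also fails if it takes over 64 s, if anything falls off the work surface, if the arm or the gripper's body presses on something with over 40 N, if the wrist force passes 120 N, or if a joint passes its speed limit or range.

## Working session

There is one attempt and no reset: what is moved stays moved. The work goes in short steps, Python scripts to look and compute and a tool call to move; the robot and the scene stay as the last step left them, time stands still between calls to the robot, and variables do not carry over. Pictures are saved under pics/ and viewed, about 8 in all and at most 12, crops included, and the job is handed in when it is done.

Besides the shell and the picture viewer there is one more tool, called after "Emit:" as name(argument=value, ...), one argument or row to a line, values as JSON. carry_out: Moves the arm, as the interface text tells. Its arguments: {"type":"object","properties":{"translation":{"type":"array","items":{"type":"array","items":{"type":"number"}}},"turn":{"type":"array","items":{"type":"array","items":{"type":"number"}}},"gripper":{"type":"array","items":{"type":"number"}},"squeeze":{"type":"number"}},"required":["translation","turn","gripper"]}

```bash
mkdir -p pics
cat > h.py <<'E'
import numpy as np, cv2
from cell import robot, read_camera, nets
def ray(c,p):
    K=np.array([[c['fx'],0,c['cx']],[0,c['fy'],c['cy']],[0,0,1]])
    u=cv2.undistortPoints(np.array([[p]],float),K,np.array(c['distortion']))[0,0]
    T=np.array(c['world_from_camera']); d=T[:3,:3]@np.array([u[0],u[1],1]); return T[:3,3],d/np.linalg.norm(d)
def atz(c,p,z):
    o,d=ray(c,p); return o+d*(z-o[2])/d[2]
def tri(c1,p1,c2,p2):
    o1,d1=ray(c1,p1);o2,d2=ray(c2,p2)
    s=np.linalg.lstsq(np.stack([d1,-d2],1),o2-o1,rcond=None)[0]
    a=o1+s[0]*d1;b=o2+s[1]*d2
    return (a+b)/2,np.linalg.norm(a-b)
def proj(c,P):
    T=np.linalg.inv(np.array(c['world_from_camera']))
    K=np.array([[c['fx'],0,c['cx']],[0,c['fy'],c['cy']],[0,0,1]])
    return cv2.projectPoints(np.array(P,float).reshape(-1,1,3),cv2.Rodrigues(T[:3,:3])[0],T[:3,3],K,np.array(c['distortion']))[0][:,0]
def save(c,n): cv2.imwrite('pics/'+n+'.png',c['img'][:,:,::-1])
E
cat > a.py <<'E'
from h import *
np.set_printoptions(precision=4,suppress=True)
t=read_camera('top');s=read_camera('side');save(t,'top0');save(s,'side0')
for c in (t,s): print(np.array(c['world_from_camera'])[:3], c['fx'])
for n in ['holder','holder_hook','holder_grip','holder_cup','egg','spare','boiler','timer_grip','creamer','mug']:
    a=nets.tip_of(t,n);b=nets.tip_of(s,n)
    f=lambda l:[(np.round(x['pixel'],1).tolist(),round(x['score'],2)) for x in l[:3]]
    print(n,f(a),f(b)); 
    for x in a[:2]:
        for y in b[:2]:
            P,e=tri(t,x['pixel'],s,y['pixel']); print('   ',P,round(e,4))
print(robot.observe())
E
python3 a.py
```

```text
[[-0.0189 -0.9832  0.1818  0.3227]
 [-0.9997  0.0211  0.0102 -0.0567]
 [-0.0138 -0.1815 -0.9833  1.2972]] 454.8062326426414
[[-0.9972 -0.0355  0.0657  0.4792]
 [-0.0745  0.4112 -0.9085  0.7494]
 [ 0.0052 -0.9109 -0.4127  0.491 ]] 396.9341661166445
holder [([225.6, 241.3], 0.57)] [([349.9, 317.4], 0.59)]
    [ 0.4583  0.2042 -0.0059] 0.0049
holder_hook [([218.8, 240.5], 0.5)] [([354.1, 264.5], 0.58)]
    [0.4526 0.1998 0.1046] 0.0023
holder_grip [([213.4, 234.9], 0.6), ([217.5, 241.6], 0.3)] [([353.4, 246.1], 0.83)]
    [0.4593 0.2056 0.1448] 0.0049
    [0.4508 0.1958 0.1373] 0.0114
holder_cup [([223.0, 241.0], 0.66)] [([352.4, 301.7], 0.93)]
    [0.4555 0.2043 0.0301] 0.0047
egg [([224.8, 244.3], 0.65), ([225.2, 242.6], 0.32)] [([299.7, 172.8], 0.66), ([354.9, 300.0], 0.59), ([352.8, 199.8], 0.2)]
    [0.4873 0.161  0.2449] 0.12
    [0.4487 0.199  0.0292] 0.0001
    [0.4894 0.16   0.2445] 0.1161
    [0.451  0.1982 0.029 ] 0.0047
spare [([391.2, 243.1], 0.75), ([301.4, 189.4], 0.2)] [([349.4, 201.6], 0.6), ([233.5, 316.0], 0.53)]
    [ 0.451  -0.274  -0.0127] 0.009
    [ 0.6557 -0.295
[... 295 characters left out ...]
, 0.85)]
    [ 0.5777 -0.0938  0.1408] 0.0006
creamer [([219.6, 172.4], 0.57)] [([232.6, 317.6], 0.83)]
    [ 0.6642  0.2244 -0.0042] 0.0028
mug [([416.2, 181.7], 0.85)] [([296.2, 181.2], 0.87)]
    [ 0.619  -0.3511  0.0127] 0.0031
{'time': 1.1, 'qpos': array([-1.486 ,  0.342 ,  1.5241, -0.    ,  1.2754, -0.146 ]), 'qvel': array([-0.0024,  0.0006, -0.0001,  0.0015,  0.0011, -0.0015]), 'joint_efforts': array([  0.0007, -43.1141, -24.4478,   0.0721,   0.0483,  -0.    ]), 'tool_pos': array([ 0.1201, -0.5111,  0.2064]), 'tool_rot': array([ 3.1416, -0.0001, -1.3399]), 'contact_force': array([ 0.5347,  0.9708, -0.5532]), 'torque': array([-0.004 , -0.0118, -0.0139]), 'opening': 0.09164676026257625}
```

Run:
```python
import cv2,numpy as np
t=cv2.imread('pics/top0.png');s=cv2.imread('pics/side0.png')
cv2.imwrite('pics/topc.png',cv2.resize(t[110:290,180:450],None,fx=2.96,fy=2.96,interpolation=cv2.INTER_CUBIC))
cv2.imwrite('pics/sidec.png',cv2.resize(s[100:360,180:440],None,fx=2.3,fy=2.3,interpolation=cv2.INTER_CUBIC))
```

```text
(no output)
```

View pics/topc.png

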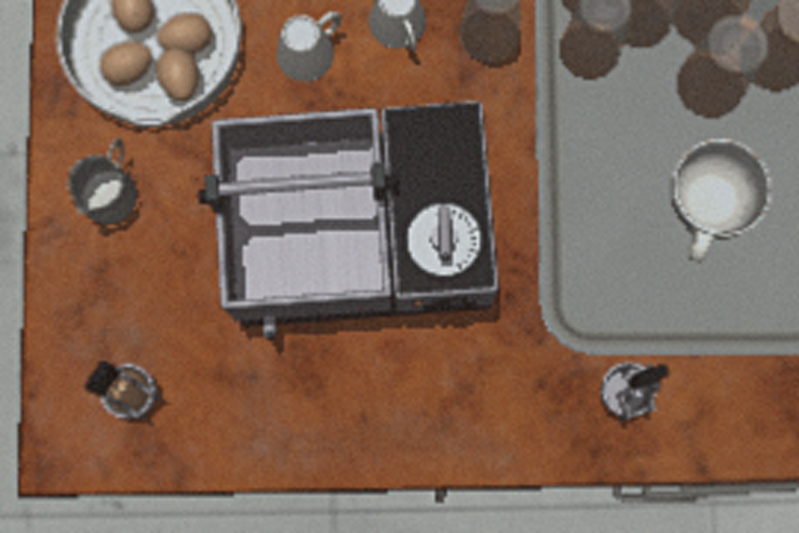

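View pics/sidec.png

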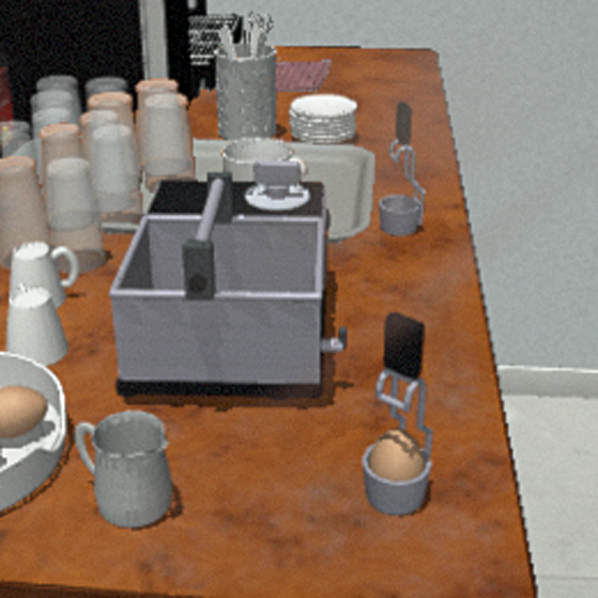

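The top view shows the egg holder at about (223,241), grip at (213,236), with the bar from (251,175) to (308,171). In the side view the holder is at (352,305), with its stem on the robot side. Next I'll fit the boiler, bar and grip yaw.

```bash
python3 - <<'E'
import cv2,numpy as np
t=cv2.imread('pics/top0.png');s=cv2.imread('pics/side0.png')
a=cv2.resize(t[215:265,190:250],(480,400),interpolation=cv2.INTER_CUBIC)
b=cv2.resize(s[230:330,330:378],(288,600),interpolation=cv2.INTER_CUBIC)
o=np.zeros((600,768,3),np.uint8);o[:400,:480]=a;o[:,480:]=b
cv2.imwrite('pics/hold.png',o)
E
cat > fit.py <<'E'
from h import *
from scipy.optimize import least_squares, minimize
np.set_printoptions(precision=4,suppress=True)
t=read_camera('top');s=read_camera('side')
# grip silhouette fit
def dark(c,box):
    x0,y0,x1,y1=box;m=np.zeros((400,640),np.uint8)
    g=c['img'].max(2);m[y0:y1,x0:x1]=(g[y0:y1,x0:x1]<60)
    n,l,st,_=cv2.connectedComponentsWithStats(m);k=1+st[1:,4].argmax();return (l==k).astype(np.float32)
mt=dark(t,(200,222,236,252));ms=dark(s,(335,230,370,270))
print('dark px',mt.sum(),ms.sum())
S=8
def sil(c,p):
    x,y,z,a=p;P=[]
    for i in(-1,1):
        for j in(-1,1):
            for k in(-.0275,.0175):
                dx,dy=.006*i,.015*j
                P.append([x+np.cos(a)*dx-np.sin(a)*dy,y+np.sin(a)*dx+np.cos(a)*dy,z+k])
    q=proj(c,P); h=cv2.convexHull(q.astype(np.float32)); 
    m=np.zeros((400,640),np.uint8);cv2.fillConvexPoly(m,np.round(h*256).astype(np.int32),255,cv2.LINE_AA,8);return m/255.
mts,mss=[m for m in(mt,ms)]
f=lambda p:((sil(t,p)-mts)**2).sum()+((sil(s,p)-mss)**2).sum()
# grip centre 136.5 -> z offset: 142 point, box 114..159
best=[]
for a in np.radians(range(-90,90,15)):
    r=minimize(f,[.454,.2,.142,a],method='Nelder-Mead',options=dict(initial_simplex=np.array([.454,.2,.142,a])+np.vstack([np.zeros(4),np.diag([.006,.006,.006,.2])])))
    best.append((r.fun,r.x[:3],np.degrees(r.x[3])))
for b in sorted(best,key=lambda b:b[0])[:5]: print(b)
E
python3 fit.py
```

```text
dark px 75.0 349.0
(np.float64(185.5688735101884), array([0.4542, 0.2033, 0.1407]), np.float64(22.240224333150252))
(np.float64(185.66183775470975), array([0.4543, 0.2032, 0.141 ]), np.float64(22.27790946167031))
(np.float64(185.69270280661283), array([0.4542, 0.2032, 0.1408]), np.float64(22.375044429876215))
(np.float64(186.99004998077663), array([0.4542, 0.204 , 0.1427]), np.float64(22.61649918510405))
(np.float64(187.65980776624377), array([0.4544, 0.2062, 0.1429]), np.float64(22.80042180084007))
```

View pics/hold.png

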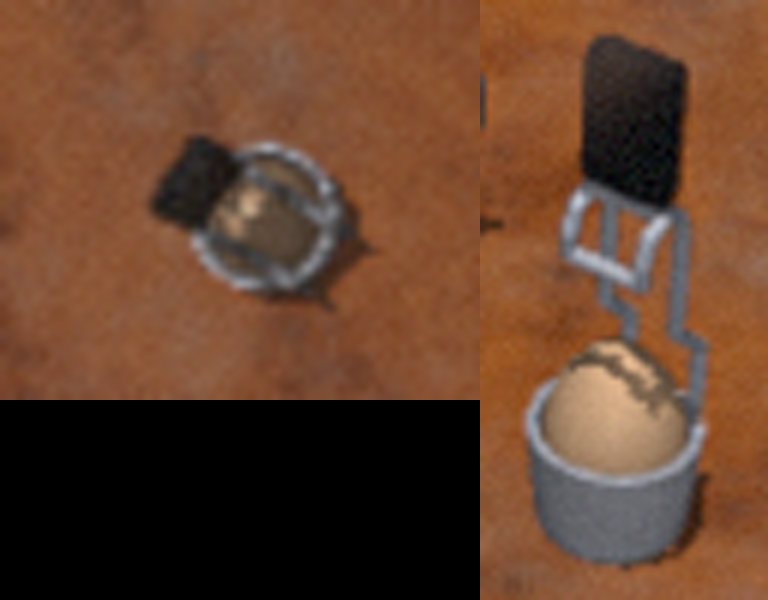

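```bash
python3 - <<'E'
s=open('fit.py').read()
s=s.replace("g=c['img'].max(2);m[y0:y1,x0:x1]=(g[y0:y1,x0:x1]<60)","g=c['img'].astype(int);m[y0:y1,x0:x1]=((g[...,0]<70)&(g[...,0]-g[...,2]<35))[y0:y1,x0:x1]")
s+='''
p=[*sorted(best,key=lambda b:b[0])[0][1],np.radians(sorted(best,key=lambda b:b[0])[0][2])]
for c,m,(x0,y0,x1,y1) in((t,mt,(205,228,225,248)),(s,ms,(340,230,370,268))):
    q=sil(c,p)
    for r in range(y0,y1,1): print(''.join('.x'[int(v)] for v in m[r,x0:x1]),' ',''.join('.x'[int(v>.5)] for v in q[r,x0:x1]))
'''
open('fit.py','w').write(s)
E
python3 fit.py
```

```text
dark px 81.0 393.0
(np.float64(142.93324106113033), array([0.4544, 0.2035, 0.1395]), np.float64(23.534723838399007))
(np.float64(143.13174932718186), array([0.4544, 0.2046, 0.1415]), np.float64(22.870472154095328))
(np.float64(143.15060361399463), array([0.4544, 0.2042, 0.1415]), np.float64(23.256149966980256))
(np.float64(144.67629373317956), array([0.4545, 0.2061, 0.1425]), np.float64(22.671061498243304))
(np.float64(145.59435601691658), array([0.4545, 0.207 , 0.143 ]), np.float64(22.61160040826516))
....................   ....................
....................   ....................
....................   ....................
....................   ....................
.........xx.........   ....................
........xxxxx.......   ...........xxxx.....
........xxxxxx......   ........xxxxxxxxx...
.......xxxxxxxxx....   ......xxxxxxxxxxxx..
......xxxxxxxxx.....   ....xxxxxxxxxxxxxx..
.....xxxxxxxxxx.....   ..xxxxxxxxxxxxxxxx..
.....xxxxxxxxx......   ..xxxxxxxxxxxxxxxxx.
.....xxxxxxxx.......   ..xxxxxxxxxxxxxxxxx.
....xxxxxxxx........   ...xxxxxxxxxxxxxx...
.....xxxxxxx........
[... 2019 characters left out ...]
....xxxxxxxxxxxxxxxx.......   .......xxxxxxxxxxxxxxxx.......
.......xxxxxxxxxxxxxxxx.......   .......xxxxxxxxxxxxxxxx.......
.......xxxxxxxxxxxxxxxx.......   ........xxxxxxxxxxxxxxx.......
........xxxxxxxxxxxxxxx.......   ........xxxxxxxxxxxxxxx.......
...........xxxxxxxxxxxx.......   .........xxxxxxxxxxxxxx.......
.............xxxxxxxxx........   ..........xxxxxxxxxxxxx.......
...............xxxxxxx........   ..........xxxxxxxxxxxxx.......
..................xxxx........   ...........xxxxxxxxxxxx.......
..............................   ............xxxxxxxxxx........
..............................   .............xxxxxxxxx........
..............................   .............xxxxxxxxx........
```

```bash
sed -i '/^p=\[/,$d' fit.py
cat >> fit.py <<'E'
print(proj(t,[[.454,.2,.142]]),proj(s,[[.454,.2,.142]]))
def show(p):
  for c,m,(x0,y0,x1,y1) in((t,mt,(205,228,225,248)),(s,ms,(340,230,370,268))):
    q=sil(c,p)
    for r in range(y0,y1,2): print(''.join('.x'[int(v)] for v in m[r,x0:x1]),' ',''.join('.x'[int(v>.5)] for v in q[r,x0:x1]))
for d in range(20,80,5):
    b=min((f([x,y,.142,np.radians(d)]),x,y) for x in np.arange(.44,.468,.002) for y in np.arange(.19,.212,.002)); print(d,b)
show([.454,.2,.142,np.radians(50)])
E
python3 fit.py
```

```text
dark px 80.0 395.0
(np.float64(139.90160707420222), array([0.4544, 0.2022, 0.1407]), np.float64(23.435872470855205))
(np.float64(140.21131872356787), array([0.4544, 0.2041, 0.1417]), np.float64(23.543172207400975))
(np.float64(140.35038831218762), array([0.4544, 0.2041, 0.1413]), np.float64(22.89052492299229))
(np.float64(140.44575163398693), array([0.4544, 0.2037, 0.1414]), np.float64(23.504211001634964))
(np.float64(150.27044982698962), array([0.4542, 0.2084, 0.1423]), np.float64(24.54989900419307))
[[215.699  238.0018]] [[355.0816 245.5513]]
20 (np.float64(151.23426374471356), np.float64(0.454), np.float64(0.20600000000000002))
25 (np.float64(145.71684736639753), np.float64(0.454), np.float64(0.20400000000000001))
30 (np.float64(161.64490580545942), np.float64(0.454), np.float64(0.20400000000000001))
35 (np.float64(181.84395232602844), np.float64(0.454), np.float64(0.20600000000000002))
40 (np.float64(195.2069204152249), np.float64(0.456), np.float64(0.202))
45 (np.float64(209.65144175317187), np.float64(0.456), np.float64(0.20400000000000001))
50 (np.float64(223.322122260669), np
[... 1387 characters left out ...]
....xxxxxxxxxxxxxxxxx......   .....xxxxxxxxxxxxxxxxxxxxx....
.......xxxxxxxxxxxxxxxxx......   .....xxxxxxxxxxxxxxxxxxxxx....
.......xxxxxxxxxxxxxxxx.......   .....xxxxxxxxxxxxxxxxxxxxx....
.......xxxxxxxxxxxxxxxx.......   .....xxxxxxxxxxxxxxxxxxxxx....
.......xxxxxxxxxxxxxxxx.......   .....xxxxxxxxxxxxxxxxxxxx.....
.......xxxxxxxxxxxxxxxx.......   .....xxxxxxxxxxxxxxxxxxxx.....
.......xxxxxxxxxxxxxxxx.......   .....xxxxxxxxxxxxxxxxxxxx.....
.........xxxxxxxxxxxxxx.......   .........xxxxxxxxxxxxxxxx.....
.............xxxxxxxxx........   .............xxxxxxxxxxxx.....
..................xxxx........   ................xxxxxx........
..............................   ..............................
```

```bash
python3 - <<'E'
s=open('fit.py').read()
s=s[:s.index("print(proj(t")]
a=s.index("    m=np.zeros((400,640),np.uint8);cv2.fill")
b=s.index("mts,mss=")
s=s[:a]+'''    x0,y0=(200,222) if c is t else (335,230)
    m=np.zeros((400,400),np.uint8);cv2.fillConvexPoly(m,np.round(((h-[x0,y0])+.5)*8-.5).astype(np.int32),255)
    o=np.zeros((400,640));o[y0:y0+50,x0:x0+50]=cv2.resize(m,(50,50),interpolation=cv2.INTER_AREA)/255.;return o
'''+s[b:]
s=s.replace("print('dark px'","mt*=1;print('dark px'")
s=s[:s.index('best=[]')]+'''
for d in range(15,90,5):
    r=min((minimize(f,[.454,y,.142,np.radians(d)],method='Nelder-Mead',options=dict(initial_simplex=np.array([.454,y,.142,np.radians(d)])+np.vstack([np.zeros(4),np.diag([.004,.004,.004,.1])]))) for y in(.198,.203)),key=lambda r:r.fun); print(d,round(r.fun,1),r.x[:3],round(np.degrees(r.x[3]),1))
'''
open('fit.py','w').write(s)
E
python3 fit.py
```

```text
dark px 80.0 389.0
15 102.0 [0.4545 0.2031 0.1409] 29.4
20 101.6 [0.4545 0.2034 0.1411] 29.4
25 102.3 [0.4544 0.2038 0.1407] 29.0
30 102.3 [0.4544 0.2037 0.1408] 29.8
35 102.0 [0.4543 0.2043 0.1415] 28.3
40 101.6 [0.4544 0.2047 0.1416] 28.9
45 102.3 [0.4544 0.2051 0.1419] 29.3
50 102.3 [0.4544 0.2053 0.1422] 29.2
55 102.4 [0.4544 0.204  0.1412] 28.8
60 102.4 [0.4545 0.2047 0.1415] 28.4
65 160.7 [0.4558 0.2037 0.1389] 59.8
70 165.4 [0.4552 0.2042 0.1395] 73.9
75 151.9 [0.4544 0.2028 0.139 ] 85.7
80 150.0 [0.4545 0.2039 0.14  ] 86.0
85 150.8 [0.4558 0.2045 0.1403] 85.9
```

Run:
```python
from h import *
np.set_printoptions(precision=4,suppress=True)
s=read_camera('side');t=read_camera('top')
S=lambda x,y:(330+(x-480+.5)/6-.5,230+(y+.5)/6-.5)
Tp=lambda x,y:(190+(x+.5)/8-.5,215+(y+.5)/8-.5)
def d(c,p,q,z,n):
    a=atz(c,p,z);b=atz(c,q,z);v=b-a
    print(n,a[:2],b[:2],'len',np.linalg.norm(v),'yaw',np.degrees(np.arctan2(-v[0],v[1])))
d(s,S(572,250),S(640,283),.0935,'crossbar')
d(s,S(585,188),S(665,207),.114,'gripbottom front')
d(s,S(612,38),S(683,65),.159,'griptop back')
d(s,S(578,212),S(648,240),.104,'hookshoulder')
d(s,S(633,335),S(700,345),.055,'stembend')
d(t,Tp(325,215),Tp(285,280),.035,'stems base')
d(t,Tp(205,137),Tp(155,205),.159,'grip outer edge')
d(t,Tp(237,160),Tp(190,228),.159,'grip inner edge')
# boiler
C=lambda x,y:(180+(x+.5)/2.96-.5,110+(y+.5)/2.96-.5)
for n,p in dict(bl=C(213,122),fl=C(224,305),br=C(377,111),fr=C(389,297)).items(): print(n,atz(t,p,.117)[:2])
for n,p in dict(hbr=C(482,103),hfr=C(496,291)).items(): print(n,atz(t,p,.113)[:2])
print('bar',atz(t,C(232,188),.152)[:2],atz(t,C(370,181),.152)[:2])
print('clamps',atz(t,C(210,186),.162)[:2],atz(t,C(380,173),.162)[:2])
Q=lambda x,y:(180+(x+.5)/2.3-.5,100+(y+.5)/2.3-.5)
print('side bar',atz(s,Q(203,235),.152)[:2],atz(s,Q(217,185),.152)[:2])
print('side rim',[atz(s,Q(*q),.117)[:2] for q in((114,295),(323,295),(326,217),(150,215))])
```

```text
crossbar [0.4686 0.2043] [0.45   0.2179] len 0.023052040360220107 yaw 53.8155026093344
gripbottom front [0.4658 0.2037] [0.4441 0.211 ] len 0.02285962698437582 yaw 71.42232597702689
griptop back [0.4604 0.1986] [0.4419 0.2108] len 0.02218228399806692 yaw 56.65812511147054
hookshoulder [0.4674 0.201 ] [0.4483 0.2126] len 0.022345014888476764 yaw 58.75594569870586
stembend [0.4496 0.1913] [0.4304 0.1945] len 0.019463261272032854 yaw 80.65277539787975
stems base [0.4558 0.1828] [0.4333 0.1966] len 0.026342969907647642 yaw 58.4866439911563
grip outer edge [0.4682 0.1978] [0.4468 0.2134] len 0.02637992051501149 yaw 53.895810061398066
grip inner edge [0.4606 0.1875] [0.4394 0.2021] len 0.025803722987550192 yaw 55.55426056893976
bl [0.6918 0.1122]
fl [0.5218 0.1014]
br [ 0.6986 -0.038 ]
fr [ 0.526  -0.0457]
hbr [ 0.7053 -0.1344]
hfr [ 0.53   -0.1413]
bar [0.62   0.0901] [ 0.6235 -0.0313]
clamps [0.6197 0.108 ] [ 0.6279 -0.0404]
side bar [0.6194 0.0744] [ 0.6256 -0.0315]
side rim [array([0.6861, 0.1198]), array([0.5165, 0.105 ]), array([ 0.5231, -0.0439]), array([ 0.6929, -0.0338])]
```

Emit:
carry_out(
  translation=[
    [0, 0, -0.007],
    [0, 0, -0.007],
    [0, 0, -0.007],
    [0, 0, -0.007],
    [0, 0, -0.007],
    [0, 0, -0.007],
    [0, 0, -0.007],
    [0, 0, -0.007],
    [0, 0, -0.007],
    [0, 0, -0.007],
  ],
  turn=[
    [0, 0, -0.144],
    [0, 0, -0.144],
    [0, 0, -0.144],
    [0, 0, -0.144],
    [0, 0, -0.144],
    [0, 0, -0.144],
    [0, 0, -0.144],
    [0, 0, -0.144],
    [0, 0, -0.144],
    [0, 0, -0.144],
  ],
  gripper=[-1, -1, -1, -1, -1, -1, -1, -1, -1, -1],
)

```text
time: 2.6
tool_pos: [0.1201, -0.511, 0.2766]
tool_rot: [3.142, -0.0, 0.106]
contact_force: [0.0, 0.6, 0.4]
opening: 0.0916
```

Emit:
carry_out(
  translation=[
    [0, 0, 0],
    [0, 0, 0],
    [0, 0, 0],
    [0, 0, 0],
    [0, 0, 0],
    [0, 0, 0],
    [0.043, 0.016, 0],
    [0.043, 0.016, 0],
    [0.043, 0.016, 0],
    [0.043, 0.016, 0],
  ],
  turn=[
    [0, 0, -0.144],
    [0, 0, -0.144],
    [0, 0, -0.144],
    [0, 0, -0.144],
    [0, 0, -0.144],
    [0, 0, -0.144],
    [0, 0, 0],
    [0, 0, 0],
    [0, 0, 0],
    [0, 0, 0],
  ],
  gripper=[-1, -1, -1, -1, -1, -1, -1, -1, -1, -1],
)

```text
time: 3.6
tool_pos: [0.2719, -0.4052, 0.2764]
tool_rot: [3.141, 0.0, 0.963]
contact_force: [-0.1, -0.0, -0.2]
opening: 0.0917
```

Emit:
carry_out(
  translation=[
    [0.043, 0.016, 0],
    [0.043, 0.016, 0],
    [0.043, 0.016, 0],
    [0.043, 0.016, 0],
    [0.036, -0.022, 0],
    [0.036, -0.022, 0],
    [0.036, -0.022, 0],
    [0.036, -0.022, 0],
    [0.036, -0.022, 0],
    [0.036, -0.022, 0],
  ],
  turn=[
    [0, 0, 0],
    [0, 0, 0],
    [0, 0, 0],
    [0, 0, 0],
    [0, 0, 0],
    [0, 0, 0],
    [0, 0, 0],
    [0, 0, 0],
    [0, 0, 0],
    [0, 0, 0],
  ],
  gripper=[-1, -1, -1, -1, -1, -1, -1, -1, -1, -1],
)

```text
time: 4.6
tool_pos: [0.436, -0.0471, 0.2765]
tool_rot: [3.141, -0.0, 0.964]
contact_force: [0.8, -0.1, -0.9]
opening: 0.0918
```

Emit:
carry_out(
  translation=[
    [0.036, -0.022, 0],
    [0.036, -0.022, 0],
    [0.036, -0.022, 0],
    [0.036, -0.022, 0],
    [0.036, -0.022, 0],
    [0.036, -0.022, 0],
    [0, 0, 0],
    [0, 0, 0],
  ],
  turn=[
    [0, 0, 0],
    [0, 0, 0],
    [0, 0, 0],
    [0, 0, 0],
    [0, 0, 0],
    [0, 0, 0],
    [0, 0, 0],
    [0, 0, 0],
  ],
  gripper=[-1, -1, -1, -1, -1, -1, -1, -1],
)

```text
time: 5.4
tool_pos: [0.4506, 0.2046, 0.276]
tool_rot: [-3.142, 0.001, 0.966]
contact_force: [-0.6, -1.1, 0.3]
opening: 0.0919
```

Emit:
carry_out(
  translation=[
    [-0.001, 0.005, 0.02],
    [0, 0, 0.03],
    [0, 0, 0.03],
    [0, 0, 0.03],
    [0, 0, 0.025],
    [0, 0, 0.015],
    [0, 0, 0],
  ],
  turn=[
    [0, 0, 0],
    [0, 0, 0],
    [0, 0, 0],
    [0, 0, 0],
    [0, 0, 0],
    [0, 0, 0],
    [0, 0, 0],
  ],
  gripper=[-1, -1, -1, -1, -1, -1, -1],
)

```text
time: 6.1
tool_pos: [0.4533, 0.1985, 0.1245]
tool_rot: [-3.139, 0.004, 0.962]
contact_force: [-0.2, 0.4, 0.7]
opening: 0.0922
```

Run:
```python
from h import *
s=read_camera('side')
cv2.imwrite('pics/s1.png',cv2.resize(s['img'][180:330,280:430,::-1],(600,600),interpolation=cv2.INTER_CUBIC))
print(robot.observe()['contact_force'])
```

```text
[ 0.42101963 -0.177509   -0.03102718]
```

View pics/s1.png

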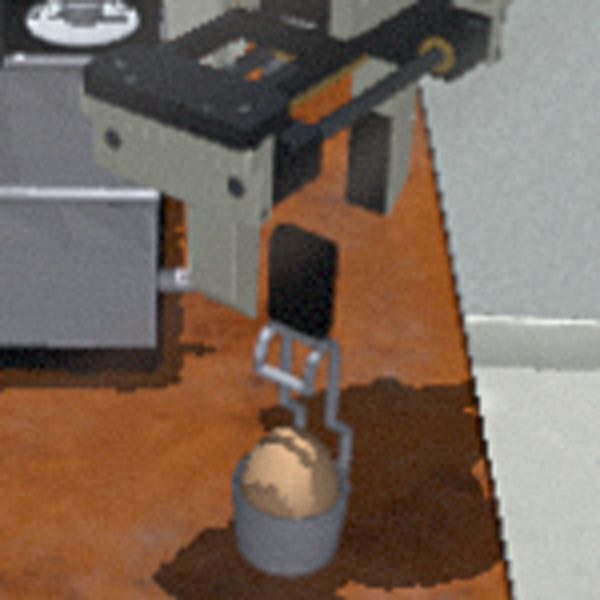

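The grip (about (302,280) in the crop) stands between the two fingers, with tips at about (225,300) and (375,210). Closing.

Emit:
carry_out(
  translation=[
    [0, 0, 0],
    [0, 0, 0],
    [0, 0, 0],
    [0, 0, 0],
    [0, 0, 0],
    [0, 0, 0],
    [0, 0, 0],
    [0, 0, 0],
  ],
  turn=[
    [0, 0, 0],
    [0, 0, 0],
    [0, 0, 0],
    [0, 0, 0],
    [0, 0, 0],
    [0, 0, 0],
    [0, 0, 0],
    [0, 0, 0],
  ],
  gripper=[0.4, 0.5, 0.6, 0.7, 0.8, 0.9, 1, 1],
  squeeze=25,
)

```text
time: 6.95
tool_pos: [0.4544, 0.2003, 0.1262]
tool_rot: [-3.142, 0.0, 0.964]
contact_force: [-0.3, -0.3, -0.4]
opening: 0.032
```

Emit:
carry_out(
  translation=[
    [0, 0, 0],
    [0, 0, 0],
    [0, 0, 0],
    [0, 0, 0],
    [0, 0, 0],
  ],
  turn=[
    [0, 0, 0],
    [0, 0, 0],
    [0, 0, 0],
    [0, 0, 0],
    [0, 0, 0],
  ],
  gripper=[1, 1, 1, 1, 1],
)

```text
time: 7.45
tool_pos: [0.4544, 0.2002, 0.1262]
tool_rot: [-3.141, 0.0, 0.964]
contact_force: [0.6, -0.1, -1.4]
opening: 0.012
```

Emit:
carry_out(
  translation=[
    [0, 0, -0.005],
    [0, 0, -0.012],
    [0, 0, -0.02],
    [0, 0, -0.02],
    [0, 0, -0.02],
    [0, 0, -0.02],
    [0, 0, -0.02],
    [0, 0, -0.02],
    [0, 0, -0.013],
    [0, 0, 0],
  ],
  turn=[
    [0, 0, 0],
    [0, 0, 0.06],
    [0, 0, 0.12],
    [0, 0, 0.14],
    [0, 0, 0.14],
    [0, 0, 0.14],
    [0, 0, 0.14],
    [0, 0, 0.12],
    [0, 0, 0.052],
    [0, 0, 0],
  ],
  gripper=[1, 1, 1, 1, 1, 1, 1, 1, 1, 1],
)

```text
time: 8.45
tool_pos: [0.4551, 0.2004, 0.2782]
tool_rot: [-3.141, -0.004, 0.052]
contact_force: [-0.3, -0.7, -3.5]
opening: 0.0119
```

Emit:
carry_out(
  translation=[
    [0.005, 0.008, 0],
    [0.01, 0.018, 0],
    [0.012, 0.02, 0],
    [0.012, 0.022, 0],
    [0.013, 0.022, 0],
    [0.013, 0.022, 0],
    [0.012, 0.022, 0],
    [0.01, 0.02, 0],
    [0.007, 0.012, 0],
    [0.003, 0.005, 0],
  ],
  turn=[
    [0, 0, 0],
    [0, 0, 0],
    [0, 0, 0],
    [0, 0, 0],
    [0, 0, 0],
    [0, 0, 0],
    [0, 0, 0],
    [0, 0, 0],
    [0, 0, 0],
    [0, 0, 0],
  ],
  gripper=[1, 1, 1, 1, 1, 1, 1, 1, 1, 1],
)

```text
time: 9.45
tool_pos: [0.5604, 0.0331, 0.2751]
tool_rot: [-3.142, 0.002, 0.051]
contact_force: [0.3, 1.3, -1.8]
opening: 0.0116
```

Run:
```python
from h import *
np.set_printoptions(precision=4,suppress=True)
s=read_camera('side');t=read_camera('top')
cv2.imwrite('pics/s2.png',cv2.resize(s['img'][80:300,200:400,::-1],(545,600),interpolation=cv2.INTER_CUBIC))
o=robot.observe();print(o['tool_pos'],o['tool_rot'],o['opening'],o['contact_force'])
for n in('holder_cup','holder_hook','egg'):
  b=nets.tip_of(s,n);print(n,[(x['pixel'],x['score']) for x in b[:2]],proj(s,[o['tool_pos']+[0,0,-.126+(.108 if 'hook' in n else .032)]]))
```

```text
[0.5602 0.0342 0.2756] [-3.1413  0.0013  0.0516] 0.011957178994766782 [-0.1474  0.1465 -2.6629]
holder_cup [([297.9, 181.4], 0.57)] [[300.6949 180.566 ]]
holder_hook [([298.8, 145.0], 0.86)] [[300.306  143.7299]]
egg [([298.8, 125.9], 0.57)] [[300.6949 180.566 ]]
```

View pics/s2.png

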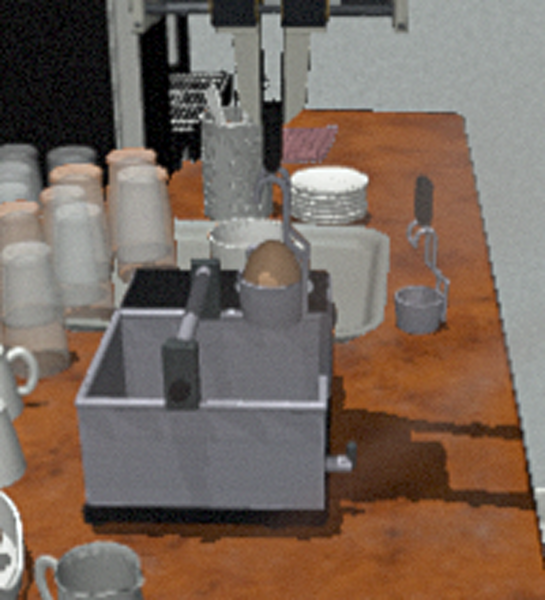

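The egg sits in the cup (crop (272,270)), the hook opens toward the bar (crop (190,330)), and the holder hangs straight. Lowering in front of the bar.

Emit:
carry_out(
  translation=[
    [0.005, 0, 0.005],
    [0, 0, 0.012],
    [0, 0, 0.015],
    [0, 0, 0.015],
    [0, 0, 0.013],
    [0, 0, 0.009],
    [0, 0, 0.004],
    [0, 0, 0],
    [0, 0, 0],
  ],
  turn=[
    [0, 0, 0],
    [0, 0, 0],
    [0, 0, 0],
    [0, 0, 0],
    [0, 0, 0],
    [0, 0, 0],
    [0, 0, 0],
    [0, 0, 0],
    [0, 0, 0],
  ],
  gripper=[1, 1, 1, 1, 1, 1, 1, 1, 1],
)

```text
time: 10.6
tool_pos: [0.5655, 0.0348, 0.2037]
tool_rot: [3.141, -0.001, 0.052]
contact_force: [0.5, -0.1, -1.9]
opening: 0.0118
```

Emit:
carry_out(
  translation=[
    [0.008, 0, 0],
    [0.012, 0, 0.001],
    [0.012, 0, 0],
    [0.008, 0, 0],
    [0.004, 0, 0],
    [0.002, 0, 0],
    [0.002, 0, 0],
    [0, 0, 0],
    [0, 0, 0],
  ],
  turn=[
    [0, 0, 0],
    [0, 0, 0],
    [0, 0, 0],
    [0, 0, 0],
    [0, 0, 0],
    [0, 0, 0],
    [0, 0, 0],
    [0, 0, 0],
    [0, 0, 0],
  ],
  gripper=[1, 1, 1, 1, 1, 1, 1, 1, 1],
)

```text
time: 11.5
tool_pos: [0.6129, 0.0373, 0.2024]
tool_rot: [3.142, 0.0, 0.052]
contact_force: [-0.1, 0.2, -2.3]
opening: 0.0118
```

Emit:
carry_out(
  translation=[
    [0.001, 0, 0],
    [0.001, 0, 0],
    [0.001, 0, 0],
    [0.001, 0, 0],
    [0, 0, 0],
  ],
  turn=[
    [0, 0, 0],
    [0, 0, 0],
    [0, 0, 0],
    [0, 0, 0],
    [0, 0, 0],
  ],
  gripper=[1, 1, 1, 1, 1],
)

```text
time: 12.0
tool_pos: [0.6172, 0.0375, 0.2023]
tool_rot: [3.142, -0.0, 0.052]
contact_force: [-0.3, -0.5, -2.5]
opening: 0.0119
```

Emit:
carry_out(
  translation=[
    [0.001, 0, 0],
    [0.001, 0, 0],
    [0.001, 0, 0],
    [0, 0, 0],
  ],
  turn=[
    [0, 0, 0],
    [0, 0, 0],
    [0, 0, 0],
    [0, 0, 0],
  ],
  gripper=[1, 1, 1, 1],
)

```text
time: 12.4
tool_pos: [0.6202, 0.0376, 0.2023]
tool_rot: [3.141, -0.0, 0.052]
contact_force: [-0.3, 0.2, -2.6]
opening: 0.0117
```

Emit:
carry_out(
  translation=[
    [0.001, 0, 0],
    [0.001, 0, 0],
    [0, 0, 0],
  ],
  turn=[
    [0, 0, 0],
    [0, 0, 0],
    [0, 0, 0],
  ],
  gripper=[1, 1, 1],
)

```text
time: 12.7
tool_pos: [0.6218, 0.0377, 0.2022]
tool_rot: [3.141, 0.001, 0.052]
contact_force: [-1.4, 0.7, -2.5]
opening: 0.0119
```

Emit:
carry_out(
  translation=[
    [0.001, 0, 0],
    [0.001, 0, 0],
    [0, 0, 0],
  ],
  turn=[
    [0, 0, 0],
    [0, 0, 0],
    [0, 0, 0],
  ],
  gripper=[1, 1, 1],
)

```text
time: 13.0
tool_pos: [0.6236, 0.0378, 0.202]
tool_rot: [3.142, 0.002, 0.052]
contact_force: [-4.1, -1.0, -1.6]
opening: 0.0119
```

Emit:
carry_out(
  translation=[
    [-0.002, 0, 0],
    [-0.002, 0, 0],
    [0, 0, 0],
    [0, 0, 0],
  ],
  turn=[
    [0, 0, 0],
    [0, 0, 0],
    [0, 0, 0],
    [0, 0, 0],
  ],
  gripper=[1, 1, 1, 1],
)

```text
time: 13.4
tool_pos: [0.6205, 0.0376, 0.2026]
tool_rot: [3.141, -0.001, 0.052]
contact_force: [0.2, -0.2, -2.6]
opening: 0.0117
```

Emit:
carry_out(
  translation=[
    [0, 0, 0.002],
    [0, 0, 0.003],
    [0, 0, 0.003],
    [0, 0, 0.002],
    [0, 0, 0.002],
    [0, 0, 0],
  ],
  turn=[
    [0, 0, 0],
    [0, 0, 0],
    [0, 0, 0],
    [0, 0, 0],
    [0, 0, 0],
    [0, 0, 0],
  ],
  gripper=[1, 1, 1, 1, 1, 1],
)

```text
time: 14.0
tool_pos: [0.62, 0.0376, 0.1899]
tool_rot: [3.142, 0.001, 0.052]
contact_force: [-0.2, 0.5, -2.5]
opening: 0.0118
```

Emit:
carry_out(
  translation=[
    [0, 0, 0.002],
    [0, 0, 0.003],
    [0, 0, 0.003],
    [0, 0, 0.002],
    [0, 0, 0.002],
    [0, 0, 0.001],
    [0, 0, 0],
  ],
  turn=[
    [0, 0, 0],
    [0, 0, 0],
    [0, 0, 0],
    [0, 0, 0],
    [0, 0, 0],
    [0, 0, 0],
    [0, 0, 0],
  ],
  gripper=[1, 1, 1, 1, 1, 1, 1],
)

```text
time: 14.7
tool_pos: [0.6201, 0.0376, 0.1771]
tool_rot: [3.142, 0.0, 0.052]
contact_force: [0.2, -0.3, -2.6]
opening: 0.0116
```

Emit:
carry_out(
  translation=[
    [0, 0, 0.001],
    [0, 0, 0.001],
    [0, 0, 0],
  ],
  turn=[
    [0, 0, 0],
    [0, 0, 0],
    [0, 0, 0],
  ],
  gripper=[1, 1, 1],
)

```text
time: 15.0
tool_pos: [0.6204, 0.0376, 0.1764]
tool_rot: [3.141, -0.002, 0.052]
contact_force: [-1.3, 0.6, 4.6]
opening: 0.012
```

The vertical force flipped to +4.6 N at TCP z 0.176, exactly where the hook should seat. I'll look before letting go.

Run:
```python
from h import *
s=read_camera('side');t=read_camera('top')
a=cv2.resize(s['img'][110:230,240:340,::-1],(500,600),interpolation=cv2.INTER_CUBIC)
b=cv2.resize(t['img'][150:230,260:320,::-1],(300,400),interpolation=cv2.INTER_CUBIC)
o=np.zeros((600,800,3),np.uint8);o[:,:500]=a;o[:400,500:]=b
cv2.imwrite('pics/s3.png',o);print(robot.observe()['contact_force'])
```

```text
[-1.27577287 -0.44353949  5.49215758]
```

View pics/s3.png

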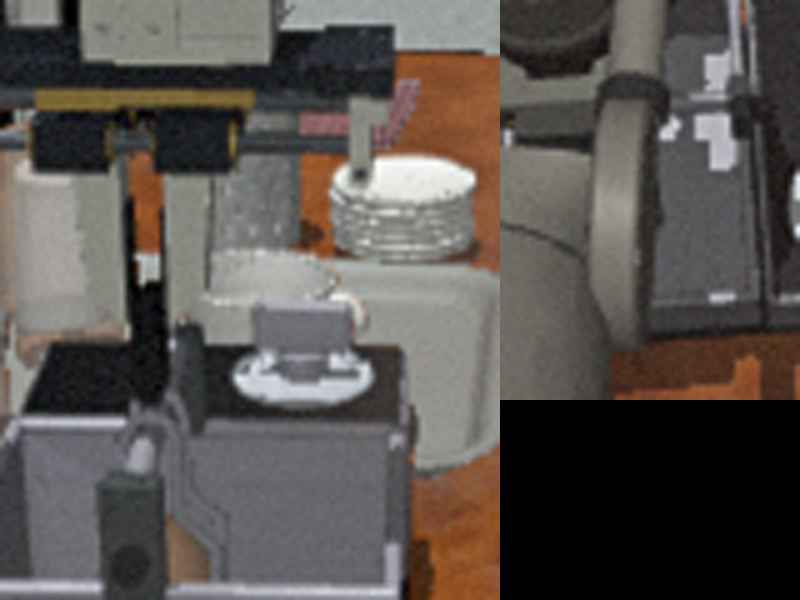

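The hook loops over the bar at crop (150,420), with the stem on the front side and the egg visible in the tank. Ease off, then release.

Emit:
carry_out(
  translation=[
    [0, 0, -0.001],
    [0, 0, 0],
    [0, 0, 0],
    [0, 0, 0],
    [0, 0, 0],
    [0, 0, 0],
    [0, 0, 0],
    [0, 0, 0],
  ],
  turn=[
    [0, 0, 0],
    [0, 0, 0],
    [0, 0, 0],
    [0, 0, 0],
    [0, 0, 0],
    [0, 0, 0],
    [0, 0, 0],
    [0, 0, 0],
  ],
  gripper=[1, 1, 0.73, 0.7, 0.6, 0.5, 0.4, 0.4],
  squeeze=10,
)

```text
time: 15.9
tool_pos: [0.6201, 0.0377, 0.1762]
tool_rot: [3.142, 0.0, 0.052]
contact_force: [0.5, 0.1, -0.0]
opening: 0.0271
```

Run:
```python
from h import *
np.set_printoptions(precision=4,suppress=True)
s=read_camera('side')
o=robot.observe();print(o['tool_pos'],o['opening'],o['contact_force'])
for n in('holder_hook','holder_grip','holder_cup','egg','timer_grip'):
  print(n,[(x['pixel'],x['score']) for x in nets.tip_of(s,n)[:2]])
print(proj(s,[[.6195,.0376,z] for z in(.158,.192,.082)]))
cv2.imwrite('pics/s4.png',cv2.resize(s['img'][110:230,240:340,::-1],(500,600),interpolation=cv2.INTER_CUBIC))
```

```text
[0.6201 0.0376 0.1762] 0.027698679027019463 [ 0.2347 -0.1379  0.2921]
holder_hook [([270.3, 190.1], 0.74)]
holder_grip [([267.6, 175.6], 0.78), ([269.5, 193.2], 0.43)]
holder_cup [([269.7, 223.3], 0.76)]
egg [([294.5, 180.4], 0.74), ([275.5, 190.8], 0.6)]
timer_grip [([301.2, 170.7], 0.57)]
[[271.1386 191.0624]
 [270.4372 175.3566]
 [272.6573 224.2181]]
```

View pics/s4.png

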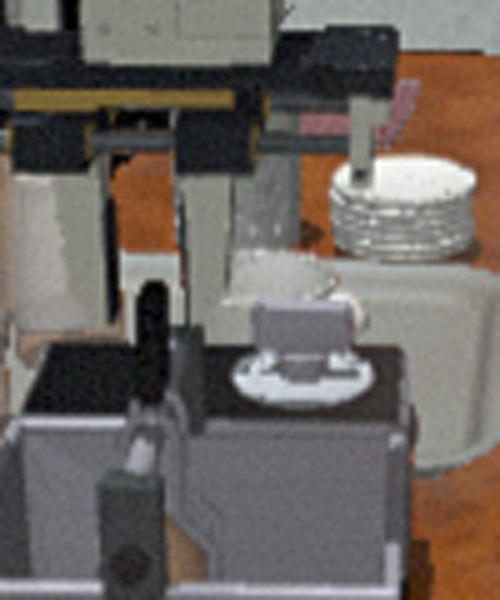

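The holder hangs upright with zero finger force, and the nets agree with the expected seat to within 2–3 px. Opening further and retreating upward.

Emit:
carry_out(
  translation=[
    [0, 0, 0],
    [0, 0, 0],
    [0, 0, 0],
    [0, 0, -0.01],
    [0, 0, -0.02],
    [0, 0, -0.02],
    [0, 0, -0.02],
    [0, 0, -0.02],
    [0, 0, 0],
    [0, 0, 0],
  ],
  turn=[
    [0, 0, 0],
    [0, 0, 0],
    [0, 0, 0],
    [0, 0, 0],
    [0, 0, 0],
    [0, 0, 0],
    [0, 0, 0],
    [0, 0, 0],
    [0, 0, 0],
    [0, 0, 0],
  ],
  gripper=[0.1, 0, 0, 0, 0, 0, 0, 0, 0, 0],
)

```text
time: 17.2
tool_pos: [0.6201, 0.0376, 0.2664]
tool_rot: [3.141, -0.001, 0.052]
contact_force: [0.0, -0.3, 0.5]
opening: 0.0462
```

Run:
```python
from h import *
np.set_printoptions(precision=4,suppress=True)
t0=cv2.imread('pics/top0.png');s0=cv2.imread('pics/side0.png')
a=cv2.resize(t0[170:210,310:350],(400,400),interpolation=cv2.INTER_CUBIC)
b=cv2.resize(s0[155:195,280:320],(400,400),interpolation=cv2.INTER_CUBIC)
cv2.imwrite('pics/key.png',np.hstack([a,b]))
s=read_camera('side');t=read_camera('top')
for n in('holder_hook','holder_grip','holder_cup'):
  print(n,[(x['pixel'],x['score']) for x in nets.tip_of(s,n)[:2]])
f=lambda l:[(np.round(x['pixel'],1).tolist(),round(x['score'],2)) for x in l[:2]]
a=nets.tip_of(t,'timer_grip');b=nets.tip_of(s,'timer_grip');print(f(a),f(b))
if a and b: print(tri(t,a[0]['pixel'],s,b[0]['pixel']))
for x in b[:1]: print(atz(s,x['pixel'],.142))
```

```text
holder_hook [([270.1, 189.1], 0.56)]
holder_grip [([267.0, 175.3], 0.57)]
holder_cup [([268.3, 222.9], 0.85)]
[([329.5, 184.6], 0.63)] [([273.8, 225.3], 0.66), ([299.3, 172.4], 0.65)]
(array([ 0.6324, -0.0993, -0.0017]), np.float64(0.022921794689722347))
[0.5962 0.1457 0.142 ]
```

View pics/key.png

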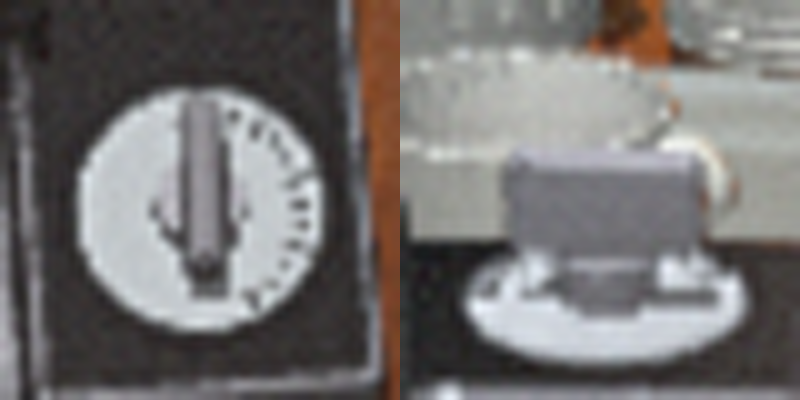

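Run:
```python
from h import *
s=read_camera('side');t=read_camera('top')
T=lambda x,y:(310+(x+.5)/10-.5,170+(y+.5)/10-.5); S=lambda x,y:(280+(x-400+.5)/10-.5,155+(y+.5)/10-.5)
print(atz(t,T(202,178),.153),atz(t,T(200,210),.116),tri(t,T(202,178),s,S(604,157)),atz(s,S(607,305),.116))
```

```text
[ 0.57792467 -0.09520798  0.153     ] [ 0.57749019 -0.09568873  0.116     ] (array([ 0.57723379, -0.09527236,  0.15159924]), np.float64(0.0019591224489389856)) [ 0.57548695 -0.09106019  0.116     ]
```

Emit:
carry_out(
  translation=[
    [0, 0, 0],
    [0, 0, 0],
    [0, 0, 0],
    [0, 0, 0],
    [0, 0, 0],
    [0, 0, 0],
    [0, 0, 0],
    [0, 0, 0],
    [0, 0, 0],
    [0, 0, 0],
  ],
  turn=[
    [0, 0, -0.14],
    [0, 0, -0.14],
    [0, 0, -0.14],
    [0, 0, -0.14],
    [0, 0, -0.14],
    [0, 0, -0.14],
    [0, 0, -0.14],
    [0, 0, -0.14],
    [0, 0, -0.14],
    [0, 0, -0.14],
  ],
  gripper=[-0.2, -0.2, -0.2, -0.2, -0.2, -0.2, -0.2, -0.2, -0.2, -0.2],
)

```text
time: 18.65
tool_pos: [0.6201, 0.0377, 0.2662]
tool_rot: [-3.141, 0.0, 1.458]
contact_force: [-0.2, 0.2, 0.3]
opening: 0.0547
```

Emit:
carry_out(
  translation=[
    [0, 0, 0],
    [-0.03, -0.01, 0],
    [-0.03, -0.01, 0],
    [-0.03, -0.01, 0],
    [-0.03, -0.01, 0],
    [-0.012, -0.006, 0],
    [0, 0, 0],
    [0, 0, 0],
  ],
  turn=[
    [0, 0, -0.14],
    [0, 0, 0],
    [0, 0, 0],
    [0, 0, 0],
    [0, 0, 0],
    [0, 0, 0],
    [0, 0, 0],
    [0, 0, 0],
  ],
  gripper=[-0.2, -0.2, -0.2, -0.2, -0.2, -0.2, -0.2, -0.2],
)

```text
time: 19.45
tool_pos: [0.5772, -0.0945, 0.2664]
tool_rot: [3.141, -0.001, 1.592]
contact_force: [-1.2, 0.4, 0.5]
opening: 0.055
```

Step 1 should be met by now. Descending on the key.

Emit:
carry_out(
  translation=[
    [0, 0, 0.02],
    [0, 0, 0.03],
    [0, 0, 0.03],
    [0, 0, 0.025],
    [0, 0, 0.015],
    [0, 0, 0.01],
    [0, 0, 0.004],
    [0, 0, 0],
  ],
  turn=[
    [0, 0, 0],
    [0, 0, 0],
    [0, 0, 0],
    [0, 0, 0],
    [0, 0, 0],
    [0, 0, 0],
    [0, 0, 0],
    [0, 0, 0],
  ],
  gripper=[-0.2, -0.2, -0.2, -0.2, -0.2, -0.2, -0.2, -0.2],
)

```text
time: 20.25
tool_pos: [0.5772, -0.0946, 0.1323]
tool_rot: [3.142, -0.0, 1.593]
contact_force: [0.4, 0.0, 0.2]
opening: 0.0547
```

Emit:
carry_out(
  translation=[
    [0, 0, 0],
    [0, 0, 0],
    [0, 0, 0],
    [0, 0, 0],
    [0, 0, 0],
    [0, 0, 0],
    [0, 0, 0],
    [0, 0, 0],
  ],
  turn=[
    [0, 0, 0],
    [0, 0, 0],
    [0, 0, 0],
    [0, 0, 0],
    [0, 0, 0],
    [0, 0, 0],
    [0, 0, 0],
    [0, 0, 0],
  ],
  gripper=[0.6, 1, 1, 1, 1, 1, 1, 1],
  squeeze=25,
)

```text
time: 21.05
tool_pos: [0.5773, -0.0955, 0.1329]
tool_rot: [3.14, 0.001, 1.592]
contact_force: [0.3, 0.4, 4.6]
opening: 0.0008
```

```bash
python3 -c "
from h import *
o=robot.observe();print(o)"
```

```text
{'time': 21.05, 'qpos': array([-2.94692677e-01,  5.14437640e-01,  1.46106335e+00, -1.94735801e-04,
        1.16473992e+00, -1.88664680e+00]), 'qvel': array([-0.00180772,  0.00045965, -0.00032422, -0.00128507, -0.00200927,
        0.00158218]), 'joint_efforts': array([-2.58142099e-02, -4.82493174e+01, -2.18621528e+01, -6.76638982e-02,
        3.50122433e-02,  4.58625000e-04]), 'tool_pos': array([ 0.57731982, -0.09545562,  0.13289148]), 'tool_rot': array([3.14036339e+00, 5.90032032e-04, 1.59203055e+00]), 'contact_force': array([0.34853426, 0.37043612, 4.60815573]), 'torque': array([ 0.13545135, -0.14970933,  0.01897239]), 'opening': 0.000820859991360007}
```

Run:
```python
from h import *
s=read_camera('side');t=read_camera('top')
a=cv2.resize(s['img'][110:230,240:340,::-1],(500,600),interpolation=cv2.INTER_CUBIC)
b=cv2.resize(t['img'][150:230,290:350,::-1],(300,400),interpolation=cv2.INTER_CUBIC)
o=np.zeros((600,800,3),np.uint8);o[:,:500]=a;o[:400,500:]=b
cv2.imwrite('pics/s5.png',o)
print(proj(s,[[.5773,-.0955,.133]]))
```

```text
[[299.60617986 177.56006154]]
```

View pics/s5.png

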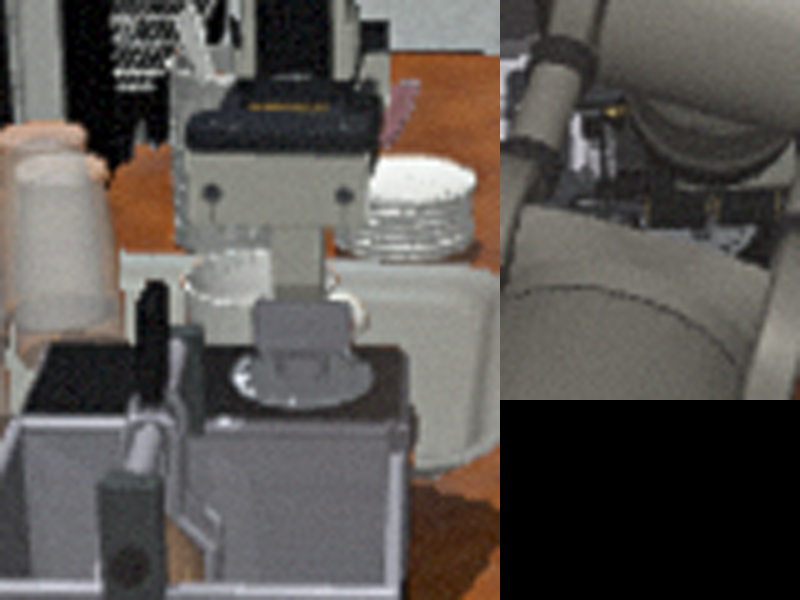

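Run:
```python
from h import *
np.set_printoptions(precision=4,suppress=True)
s=read_camera('side');print(robot.observe()['tool_pos'])
print('near tip s1 inner/outer',proj(s,[[.4797,.2362,.1245],[.4906,.2518,.1245]]),'obs inner bottom ~(342.5,259.5)')
print('finger bottom back edge now', proj(s,[[.5773,-.0955+d,z] for d in(0,.019) for z in(.133,.143,.153)]))
for y in(-.095,-.0895): print('wing',y,proj(s,[[.5772+dx,y,z] for dx in(-.023,.023) for z in(.127,.153)]))
```

```text
[ 0.5773 -0.0955  0.1329]
near tip s1 inner/outer [[338.3811 266.8758]
 [331.0097 272.5449]] obs inner bottom ~(342.5,259.5)
finger bottom back edge now [[299.6062 177.5601]
 [299.5586 173.5736]
 [299.5108 169.5519]
 [298.6834 180.7835]
 [298.6304 176.735 ]
 [298.5773 172.6498]]
wing -0.095 [[309.4964 180.3577]
 [309.4868 169.9556]
 [289.8478 179.686 ]
 [289.6109 169.3142]]
wing -0.0895 [[309.2869 181.2931]
 [309.2747 170.8444]
 [289.5324 180.6145]
 [289.2903 170.1963]]
```

The finger visibly ends at the wing's top edge (row about 169.6), although the reported TCP would put it 20 mm lower. So the real fingertips are about 20 mm above the reported TCP, and they closed on top of the wing, which explains the 4.6 N up. Lift, open, and go lower.

Emit:
carry_out(
  translation=[
    [0, 0, -0.01],
    [0, 0, -0.01],
    [0, 0, 0],
    [0, 0, 0],
    [0, 0, 0],
    [0, 0, 0],
    [0, 0, 0],
    [0, 0, 0],
    [0, 0, 0],
    [0, 0, 0],
  ],
  turn=[
    [0, 0, 0],
    [0, 0, 0],
    [0, 0, 0],
    [0, 0, 0],
    [0, 0, 0],
    [0, 0, 0],
    [0, 0, 0],
    [0, 0, 0],
    [0, 0, 0],
    [0, 0, 0],
  ],
  gripper=[1, 0.5, 0, 0, 0, 0, 0, 0, 0, 0],
)

```text
time: 22.2
tool_pos: [0.5769, -0.0953, 0.1522]
tool_rot: [-3.141, 0.0, 1.592]
contact_force: [0.5, 0.7, 1.4]
opening: 0.0458
```

Emit:
carry_out(
  translation=[
    [0, 0, 0.01],
    [0, 0, 0.01],
    [0, 0, 0.005],
    [0, 0, 0.004],
    [0, 0, 0.003],
    [0, 0, 0.003],
    [0, 0, 0],
    [0, 0, 0],
  ],
  turn=[
    [0, 0, 0],
    [0, 0, 0],
    [0, 0, 0],
    [0, 0, 0],
    [0, 0, 0],
    [0, 0, 0],
    [0, 0, 0],
    [0, 0, 0],
  ],
  gripper=[0, 0, 0, 0, 0, 0, 0, 0],
)

```text
time: 23.0
tool_pos: [0.577, -0.0953, 0.1175]
tool_rot: [3.141, 0.0, 1.592]
contact_force: [-0.1, -0.6, 0.0]
opening: 0.0461
```

Emit:
carry_out(
  translation=[
    [0, 0, 0],
    [0, 0, 0],
    [0, 0, 0],
    [0, 0, 0],
    [0, 0, 0],
    [0, 0, 0],
    [0, 0, 0],
  ],
  turn=[
    [0, 0, 0],
    [0, 0, 0],
    [0, 0, 0],
    [0, 0, 0],
    [0, 0, 0],
    [0, 0, 0],
    [0, 0, 0],
  ],
  gripper=[0.5, 1, 1, 1, 1, 1, 1],
  squeeze=25,
)

```text
time: 23.7
tool_pos: [0.5768, -0.0945, 0.1174]
tool_rot: [-3.141, -0.001, 1.592]
contact_force: [-1.0, 5.3, 1.1]
opening: 0.0108
```

Emit:
carry_out(
  translation=[
    [0.001, 0, 0],
    [0, 0, 0],
    [0, 0, 0],
    [0, 0, 0],
    [0, 0, 0],
    [0, 0, 0],
    [0, 0, 0],
    [0, 0, 0],
    [0, 0, 0],
    [0, 0, 0],
  ],
  turn=[
    [0, 0, 0],
    [0, 0, 0.12],
    [0, 0, 0.12],
    [0, 0, 0.12],
    [0, 0, 0.12],
    [0, 0, 0.12],
    [0, 0, 0.12],
    [0, 0, 0.12],
    [0, 0, 0.12],
    [0, 0, 0],
  ],
  gripper=[1, 1, 1, 1, 1, 1, 1, 1, 1, 1],
)

```text
time: 24.7
tool_pos: [0.5765, -0.0952, 0.1174]
tool_rot: [3.141, 0.002, 0.631]
contact_force: [-3.8, -1.3, 2.3]
opening: 0.0104
```

```bash
python3 -c "
from h import *
o=robot.observe()
for k in('tool_pos','tool_rot','contact_force','torque','opening','qpos'):print(k,np.round(o[k],4))"
```

```text
tool_pos [ 0.5765 -0.0952  0.1174]
tool_rot [3.1409e+00 1.5000e-03 6.3090e-01]
contact_force [-3.8491 -1.2924  2.3073]
torque [-0.2689  0.3167 -0.0164]
opening 0.0104
qpos [-0.2938  0.5299  1.4811 -0.0018  1.1309 -0.924 ]
```

Emit:
carry_out(
  translation=[
    [0, 0, 0],
    [0, 0, 0],
    [0, 0, 0],
    [0, 0, 0],
    [0, 0, 0],
    [0, 0, 0],
    [0, 0, 0],
    [0, 0, 0],
    [0, 0, 0],
    [0, 0, 0],
  ],
  turn=[
    [0, 0, 0.12],
    [0, 0, 0.12],
    [0, 0, 0.12],
    [0, 0, 0.12],
    [0, 0, 0.12],
    [0, 0, 0.12],
    [0, 0, 0.12],
    [0, 0, 0.12],
    [0, 0, 0.12],
    [0, 0, 0.12],
  ],
  gripper=[1, 1, 1, 1, 1, 1, 1, 1, 1, 1],
)

```text
time: 25.7
tool_pos: [0.5755, -0.0952, 0.1173]
tool_rot: [3.139, 0.002, -0.569]
contact_force: [-8.0, -1.0, 4.7]
opening: 0.011
```

Emit:
carry_out(
  translation=[
    [0, 0, 0],
    [0, 0, 0],
    [0, 0, 0],
    [0, 0, 0],
    [0, 0, 0],
    [0, 0, 0],
    [0, 0, 0],
  ],
  turn=[
    [0, 0, 0.1],
    [0, 0, 0.1],
    [0, 0, 0.1],
    [0, 0, 0.08],
    [0, 0, 0.06],
    [0, 0, 0.04],
    [0, 0, 0],
  ],
  gripper=[1, 1, 1, 1, 1, 1, 1],
)

```text
time: 26.4
tool_pos: [0.5752, -0.0949, 0.1173]
tool_rot: [3.138, 0.001, -1.045]
contact_force: [-7.1, -1.1, 5.8]
opening: 0.0106
```

```bash
python3 -c "
from h import *
o=robot.observe()
for k in('tool_pos','tool_rot','contact_force','torque','opening','qpos','joint_efforts'):print(k,np.round(o[k],4))"
```

```text
tool_pos [ 0.5752 -0.0949  0.1173]
tool_rot [ 3.1380e+00  1.1000e-03 -1.0453e+00]
contact_force [-7.1005 -1.1394  5.8416]
torque [-0.1629  1.2529 -0.0182]
opening 0.0106
qpos [-0.2938  0.5293  1.4822 -0.0021  1.1333  0.7524]
joint_efforts [  1.3738 -48.1952 -24.4595   0.9592  -2.1627   0.3606]
```

Emit:
carry_out(
  translation=[
    [-0.001, 0.002, 0],
    [0, 0, 0],
    [0, 0, 0],
    [0, 0, 0],
    [0, 0, 0],
  ],
  turn=[
    [0, 0, 0],
    [0, 0, 0.03],
    [0, 0, 0.03],
    [0, 0, 0.03],
    [0, 0, 0],
  ],
  gripper=[1, 1, 1, 1, 1],
)

```text
time: 26.9
tool_pos: [0.5751, -0.0949, 0.1174]
tool_rot: [-3.141, -0.001, -1.135]
contact_force: [0.6, -1.6, 1.1]
opening: 0.0113
```

```bash
python3 -c "
from h import *
o=robot.observe()
for k in('tool_pos','tool_rot','contact_force','torque','opening','joint_efforts'):print(k,np.round(o[k],4))"
```

```text
tool_pos [ 0.5751 -0.0949  0.1174]
tool_rot [-3.1412e+00 -1.5000e-03 -1.1350e+00]
contact_force [ 0.5814 -1.6358  1.0629]
torque [-0.2466 -0.027   0.587 ]
opening 0.0113
joint_efforts [  0.0549 -50.2299 -22.165    0.6161   0.1403   0.9104]
```

Emit:
carry_out(
  translation=[
    [0, 0, 0],
    [0, 0, 0],
    [0, 0, 0],
    [0, 0, 0],
    [0, 0, 0],
  ],
  turn=[
    [0, 0, 0.03],
    [0, 0, 0.03],
    [0, 0, 0.03],
    [0, 0, 0],
    [0, 0, 0],
  ],
  gripper=[1, 1, 1, 1, 1],
)

```text
time: 27.4
tool_pos: [0.5754, -0.0947, 0.1174]
tool_rot: [-3.14, -0.001, -1.225]
contact_force: [2.8, -1.3, -0.8]
opening: 0.0123
```

```bash
python3 -c "
from h import *
o=robot.observe()
for k in('tool_pos','tool_rot','contact_force','torque','opening','joint_efforts'):print(k,np.round(o[k],4))"
```

```text
tool_pos [ 0.5754 -0.0947  0.1174]
tool_rot [-3.1403e+00 -1.2000e-03 -1.2254e+00]
contact_force [ 2.8328 -1.2756 -0.823 ]
torque [-0.0798 -0.6124  0.6019]
opening 0.0123
joint_efforts [ -0.4498 -50.8741 -21.1825   0.301    1.0174   0.6707]
```

At the stop: the wrist moment is saturated at about 0.6 N m and the jaws are being pried apart (10.6 → 12.3 mm). Relax slightly, release and lift.

Emit:
carry_out(
  translation=[
    [0, 0, 0],
    [0, 0, 0],
    [0, 0, 0],
    [0, 0, 0],
    [0, 0, 0],
    [0, 0, 0],
    [0, 0, 0],
    [0, 0, 0],
    [0, 0, 0],
    [0, 0, 0],
  ],
  turn=[
    [0, 0, -0.03],
    [0, 0, -0.03],
    [0, 0, 0],
    [0, 0, 0],
    [0, 0, 0],
    [0, 0, 0],
    [0, 0, 0],
    [0, 0, 0],
    [0, 0, 0],
    [0, 0, 0],
  ],
  gripper=[1, 1, 1, 0.6, 0.4, 0.2, 0, 0, 0, 0],
)

```text
time: 28.4
tool_pos: [0.5746, -0.0944, 0.1173]
tool_rot: [3.141, 0.0, -1.168]
contact_force: [0.0, -0.4, -0.3]
opening: 0.0458
```

Emit:
carry_out(
  translation=[
    [0, 0, -0.01],
    [0, 0, -0.02],
    [0, 0, -0.03],
    [0, 0, -0.03],
    [0, 0, -0.03],
    [0, 0, -0.03],
    [0, 0, -0.02],
    [0, 0, 0],
  ],
  turn=[
    [0, 0, 0],
    [0, 0, 0],
    [0, 0, 0],
    [0, 0, 0],
    [0, 0, 0],
    [0, 0, 0],
    [0, 0, 0],
    [0, 0, 0],
  ],
  gripper=[0, 0, 0, 0, 0, 0, 0, 0],
)

```text
time: 29.2
tool_pos: [0.5759, -0.0948, 0.2914]
tool_rot: [-3.136, -0.005, -1.168]
contact_force: [0.2, 0.4, 0.4]
opening: 0.046
```

Emit:
carry_out(
  translation=[
    [0.015, 0.015, 0],
    [0.03, 0.03, 0],
    [0.03, 0.03, 0],
    [0.03, 0.03, 0],
    [0.03, 0.03, 0],
    [0.015, 0.015, 0],
    [0, 0, 0],
    [0, 0, 0],
  ],
  turn=[
    [0, 0, 0],
    [0, 0, 0],
    [0, 0, 0],
    [0, 0, 0],
    [0, 0, 0],
    [0, 0, 0],
    [0, 0, 0],
    [0, 0, 0],
  ],
  gripper=[0, 0, 0, 0, 0, 0, 0, 0],
)

```text
time: 30.0
tool_pos: [0.4952, -0.291, 0.2865]
tool_rot: [3.141, 0.002, -1.169]
contact_force: [0.3, -0.2, -0.1]
opening: 0.0461
```

Run:
```python
from h import *
np.set_printoptions(precision=4,suppress=True)
s=read_camera('side');t=read_camera('top')
a=cv2.resize(s['img'][110:230,240:340,::-1],(500,600),interpolation=cv2.INTER_CUBIC)
b=cv2.resize(t['img'][150:230,290:350,::-1],(300,400),interpolation=cv2.INTER_CUBIC)
o=np.zeros((600,800,3),np.uint8);o[:,:500]=a;o[:400,500:]=b
cv2.imwrite('pics/s6.png',o)
for n in('holder_hook','holder_grip','holder_cup','spare','creamer','mug'):
  f=lambda l:[(np.round(x['pixel'],1).tolist(),round(x['score'],2)) for x in l[:2]]
  print(n,f(nets.tip_of(t,n)),f(nets.tip_of(s,n)))
```

```text
holder_hook [([280.9, 169.5], 0.71), ([279.6, 178.9], 0.25)] [([269.8, 191.5], 0.75)]
holder_grip [([273.0, 166.4], 0.5)] [([269.9, 170.8], 0.77)]
holder_cup [([277.2, 176.7], 0.49)] [([269.5, 223.8], 0.59)]
spare [] [([353.6, 201.0], 0.57)]
creamer [([222.0, 172.3], 0.66), ([279.0, 171.7], 0.66)] [([232.7, 315.3], 0.78)]
mug [([418.0, 185.0], 0.73)] [([297.2, 182.2], 0.9), ([270.4, 223.8], 0.61)]
```

View pics/s6.png

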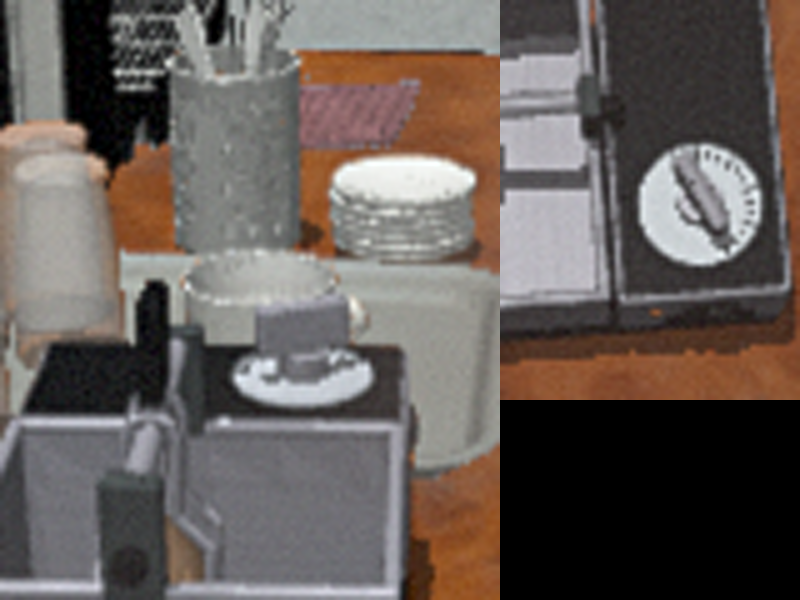

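The holder hangs on the bar with the stem in front and the egg visible (side crop (155,430)/(185,550)). The wing now points from (683,155) to (722,230), about 27° yaw, which means roughly 2.69 rad wound. The robot is clear, so I'm handing in.

```bash
python3 -c "
from cell import robot
print(robot.observe()['contact_force']);print(robot.hand_in())"
```

```text
[-0.35276927  1.17852144 -0.23752445]
the job is handed in; nothing more can be done
None
```

I hung the egg holder on the bar by its hook, let go of it and wound the timer to its stop. Then I moved the arm clear and handed the job in at about 30 s of the 64 s; no verdict came back.

**Hanging the egg:** The stem touched the bar at a tool x of about 0.621 m. I backed off 2–4 mm and lowered until the hook took the load at a tool height of 0.176 m, where it was expected. After I let go, the finger force read about 0. In the last pictures the holder hangs upright with the egg visible in the tank. The network points lay within about 3 px of the expected seat when I let go. In the last look the hook and cup were still there; the grip read 4–5 px higher.

**Winding the timer:** I turned the key in one grasp until the wrist moment levelled off at about 0.6 N·m and the jaws were forced slightly open. In the last top view the wing sits at about 27°, which means roughly 2.69 rad wound against the 2.55 needed.

**Checks that failed or disagreed:**
- **First grasp of the key:** it missed. The fingers closed on top of the wing with 4.6 N, because the real fingertips sit about 20 mm above the reported tool point. I lifted and regrasped about 15 mm lower, and that held.
- **Empty holder:** the network did not find it in the last top view. In the side view its point had shifted about 4 px from the start. I felt no contact near it and the arm stayed well above it.
- **Creamer and mug:** they appeared within about 3 px of where they started.

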